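# Put the inking table in order

### The arm

A 6-joint arm with a two-finger parallel gripper is mounted at the origin on the work surface. World frame = base frame: x ahead of the robot, y to its left, z up, the work surface at z = 0. Lengths are in m, angles in rad, forces in N, time in s.
With the tool pointing down it reaches from about 0.4 to 0.925 m from the base axis. Payload 12.5 kg.
Tool frame: the origin (TCP) lies midway between the tips of the shut fingers; the grasp point (between the pads) lies 19 mm behind it; z points along the fingers, y is the line along which they close (so a half turn about z gives the same grasp; the last joint's range is limited). The gripper opens to 95 mm and grips with 3 to 60 N. Pads are 20 mm wide; open, the fingers measure 119 mm over their backs; the gripper's body (75 mm by 180 mm) begins 59 mm behind the grasp point.
Start: joints at [1.148, 0.491, 1.559, -0, 1.092, -0.106], TCP at [0.195, 0.594, 0.215] pointing down, gripper open.
Joint ranges: [-3.1, 3.1], [-0.84, 2.19], [0.05, 2.79], [-1.13, 4.28], [0.06, 2.93], [-2.69, 2.69]. Speed limits (rad/s): [2.22, 2.22, 2.79, 3.14, 3.14, 3.14].

### API

Orientations are given as a rotation vector (axis times angle).
In Python, from bench import get_obs, read_camera, camera_params, close_job gives the robot as it stands.
- The arm moves only by the tool servo_tool, never from a script. Its argument "moves" is a list of rows, each a list of 7 numbers: the shift along the tool's x, y, z in units of 50 mm (1.0 is 50 mm), then the turn, a rotation vector about the tool's x, y, z in units of 5 degrees (1.0 is 5 degrees), then the opening, from 0 (shut) to 1 (fully open). In form: [[x, y, z, wx, wy, wz, gripper], ...]. A call has 1 to 10 rows; each row shifts and turns the commanded pose from where the row before left it, along the tool's axes as they then stand; what a row does not reach is not made up. A row lasts 1/10 s, in which the tool goes at most 50 mm and 8.59 degrees, less where a joint would pass 70% of its speed; a pose out of reach is approached as far as the arm can. A call is refused whole if a number of a shift passes 1 or a number of a turn 1, either way. A call with a gripper value outside its range is refused whole. The fingers move at their own pace and stop on an object; the grip force is fixed at half the most. Time passes only in rows, so rows that do not move let the fingers close. It gives the time, the measured TCP pose, the force, the opening and the grip force at its end, in the units of the state.
- get_obs(): the state, without advancing time (a new reading comes with each control period).
- read_camera(name): name is "side" or "top"; returns the picture (400x640x3 uint8, blue, green, red); there is no depth.
- camera_params(name): a dict with "fx", "fy", "cx", "cy" (pixels), "rvec" (rotation vector, rad) and "tvec" (3), from world to camera coordinates, as OpenCV has them. Camera axes: x right, y down, z forward; pixel columns grow to the right and rows downward; lengths in m; the calibration is good to about 2 mm. A picture is of the moment at which its call begins. camera_params takes no time and is no camera call.
- close_job(): hands the job in; it is judged then, once.
The state is a dict: "time_s": time; "joint_pos": joint angles; "joint_vel": joint speeds; "joint_efforts": joint torques, N m; "eef_pos": TCP position; "tool_rot": TCP orientation; "wrist_force": force on the tool from outside, world axes, zero at the start; "torque": the same for the moment, N m; "grip_width": finger opening in m; "grasp_force": force on a finger pad.
Only numpy, scipy, OpenCV 4.12 (cv2) and the standard library are available. Lean on these libraries where they do the work, as an engineer would, in place of code of your own. Each camera call takes 0.05 s, during which the arm holds its last target. There are 200 camera calls.

### The job

Clear up the printing table: stand the two loose ink bottles upright in the two empty bays of the blue-green bottle rack, stand the two squat lidded jars in the wooden tray, one in each bay, and lay the ink roller flat inside the grey metal tray. Set everything down gently rather than dropping it, keep bottles and jars upright all the while, and leave the bottle already in the rack and the clear pump bottle where they are.

Things in the scene. Friction and masses are not known exactly. Their poses are not given: they have to be found in the camera images.
- ink_bottle_1: Loose round glass ink bottle, 32 mm across, 100 mm tall, 80 g, upright on the table: straight glass wall up to 54 mm (white label, dark ink), shoulder to 61 mm, black cap 24 mm across to 75 mm, thin black dropper bulb 15 mm across on top. Origin: centre of its underside, z up.
- ink_bottle_2: Second loose ink bottle, alike in every way to ink_bottle_1. Loose round glass ink bottle, 32 mm across, 100 mm tall, 80 g, upright on the table: straight glass wall up to 54 mm (white label, dark ink), shoulder to 61 mm, black cap 24 mm across to 75 mm, thin black dropper bulb 15 mm across on top. Origin: centre of its underside, z up.
- jar_1: Squat round glass jar with a plain brass-coloured metal screw lid, 46 mm tall, 180 g, standing on the table: glass 56 mm across, lid 58 mm across, from 30 mm up to the top at 46 mm. Origin: centre of its underside, z up.
- jar_2: Second jar, alike in every way to jar_1. Squat round glass jar with a plain brass-coloured metal screw lid, 46 mm tall, 180 g, standing on the table: glass 56 mm across, lid 58 mm across, from 30 mm up to the top at 46 mm. Origin: centre of its underside, z up.
- brayer: Hand ink roller, 148 mm long, 140 g, lying flat. Origin: on its level long axis, 16 mm above its support; x runs along the handle away from the roller, z up. Free-turning black roller, 32 mm across, 60 mm wide, centred at x = -55 mm, in a steel fork 78 mm wide (y). Round wooden handle, x = -3 to +77 mm: 24 mm across from x = 7 to 47 mm, 32 mm near its end.
- ink_rack: Blue-green plastic bottle rack, fixed: open box 54 mm (its own x) by 156 mm (y), walls 30 mm high, walls and floor 3 mm thick; two cross walls (26 mm high) make three bays in a row, centred at y = -51, 0 and +51 mm, each 48 by 48 mm inside. The bay at +51 mm already holds ink_parked; the other two are empty. Origin: centre of its underside, z up.
- jar_tray: Brown wooden tray, fixed: 92 mm (its own x) by 164 mm (y), rim 18 mm high, walls and floor 4 mm thick; a middle cross wall (16 mm high) makes two empty bays centred at y = -40 and +40 mm, each 84 mm (x) by 76 mm (y) inside. Origin: centre of its underside, z up.
- roller_tray: Shallow grey metal tray, undivided, empty, fixed: 108 mm (its own x) by 193 mm (y), rim 15 mm high, walls and floor 3 mm thick, inside 102 by 187 mm: the roller fits with its handle along y, either way round. Origin: centre of its underside, z up.
- ink_parked: Ink bottle already in the rack's bay at y = +51 mm, to be left there; same kind and size as ink_bottle_1. Origin: centre of its underside, z up.
- pump_bottle: Clear plastic pump bottle with a white pump head, 58 mm across, 170 mm tall, standing to the right of the work; a bystander to leave alone. Origin: centre of its underside, z up.
There are look-alikes about, which are no part of the job. Leave any orange or purple look-alike of the brayer alone.

How it is judged:
At the end, for the whole second after the job is handed in: Ink bottles upright (0.1 rad) on the rack's floor, one per bay; jars flat (0.08 rad) on the wooden tray's floor, one per bay; the roller flat (handle level within 0.08 rad) on the grey tray's floor, inside its rim; pump bottle within 30 mm of its start; all at rest (under 0.02 m/s) (x of ink_bottle_1 in the frame of ink_rack between -0.015 and 0.015 m and y of ink_bottle_1 in the frame of ink_rack between -0.065 and 0.065 m and z of each of ink_bottle_1, ink_bottle_2, ink_parked in the frame of ink_rack below 0.008 m and angle between each of ink_bottle_1, ink_bottle_2, ink_parked, pump_bottle's own z axis and vertical below 0.1 rad and linear speed of each of ink_bottle_1, ink_bottle_2, ink_parked, jar_1, jar_2, brayer below 0.02 m/s and x of ink_bottle_2 in the frame of ink_rack between -0.015 and 0.015 m and y of ink_bottle_2 in the frame of ink_rack between -0.065 and 0.065 m and x of ink_parked in the frame of ink_rack between -0.015 and 0.015 m and y of ink_parked in the frame of ink_rack between -0.065 and 0.065 m and x of jar_1 in the frame of jar_tray between -0.02 and 0.02 m and y of jar_1 in the frame of jar_tray between -0.058 and 0.058 m and z of each of jar_1, jar_2 in the frame of jar_tray below 0.009 m and angle between each of jar_1, jar_2's own z axis and vertical below 0.08 rad and x of jar_2 in the frame of jar_tray between -0.02 and 0.02 m and y of jar_2 in the frame of jar_tray between -0.058 and 0.058 m and x of brayer in the frame of roller_tray between -0.04 and 0.04 m and y of brayer in the frame of roller_tray between -0.035 and 0.035 m and z of brayer in the frame of roller_tray below 0.025 m and angle between brayer's own x axis and vertical between 1.49 and 1.65 rad and distance of pump_bottle from where it was at the start of the episode below 0.03 m); the robot touches nothing.
It fails at once if an ink bottle or a jar is tipped by more than 35 degrees (angle between any of ink_bottle_1, ink_bottle_2, jar_1, jar_2, ink_parked's own z axis and vertical above 0.6 rad).
It fails at once if a bottle, jar or the roller is dropped or thrown (moves freely, out of the fingers, faster than 0.7 m/s) ((linear speed of ink_bottle_1 above 0.7 m/s and contact force between the fingers and ink_bottle_1 below 0.05 N) or (linear speed of ink_bottle_2 above 0.7 m/s and contact force between the fingers and ink_bottle_2 below 0.05 N) or (linear speed of jar_1 above 0.7 m/s and contact force between the fingers and jar_1 below 0.05 N) or (linear speed of jar_2 above 0.7 m/s and contact force between the fingers and jar_2 below 0.05 N) or (linear speed of brayer above 0.7 m/s and contact force between the fingers and brayer below 0.05 N)).
It fails at once if the bottle already in the rack is taken out or shifted by more than 20 mm (distance of ink_parked from where it was at the start of the episode above 0.02 m).
It fails at once if the pump bottle is shifted by more than 30 mm or tipped by more than 20 degrees (distance of pump_bottle from where it was at the start of the episode above 0.03 m or angle between pump_bottle's own z axis and vertical above 0.35 rad).
It also fails if it takes over 128 s, if anything falls off the work surface, if the arm or the gripper's body presses on something with over 40 N, if the wrist force passes 120 N, or if a joint passes its speed limit or range.

## Working session

There is one attempt and no reset: what is moved stays moved. The work goes in short steps, Python scripts to look and compute and a tool call to move; the robot and the scene stay as the last step left them, time stands still between calls to the robot, and variables do not carry over. Pictures are saved under pics/ and viewed, at most 16 in all, crops included, and the job is handed in when it is done.

Besides the shell and the picture viewer there is one more tool, called as name([rows], argument=value, ...), one row to a line, values as JSON. servo_tool: Moves the arm, as the interface text tells. Its arguments: {"type":"object","properties":{"moves":{"type":"array","items":{"type":"array","items":{"type":"number"}}}},"required":["moves"]}

```bash
mkdir -p pics; ls; python3 - <<'E'
from bench import *
import cv2
for n in("top","side"):
    cv2.imwrite(f"pics/{n}0.png",read_camera(n)); p=camera_params(n); print(n,p)
o=get_obs(); print(o["time_s"],o["eef_pos"],o["tool_rot"],o["grip_width"])
E
```

```text
pics
top {'fx': 460.9541152715723, 'fy': 460.9541152715723, 'cx': 320.24003782628154, 'cy': 195.8165029764989, 'rvec': array([ 2.18148677, -2.16280084,  0.10931972]), 'tvec': array([-0.0591193 ,  0.41456363,  1.46142827])}
side {'fx': 383.23245877834455, 'fy': 383.23245877834455, 'cx': 322.7510627775062, 'cy': 204.36856381136894, 'rvec': array([ 2.19899394, -0.41376803,  0.22642211]), 'tvec': array([-0.40580518,  0.08423936,  1.2102052 ])}
0.1 [0.19460418 0.59370317 0.2141191 ] [-4.95507448e-01 -3.10201994e+00  1.50131003e-03] 0.09505230957219375
```

View pics/top0.png

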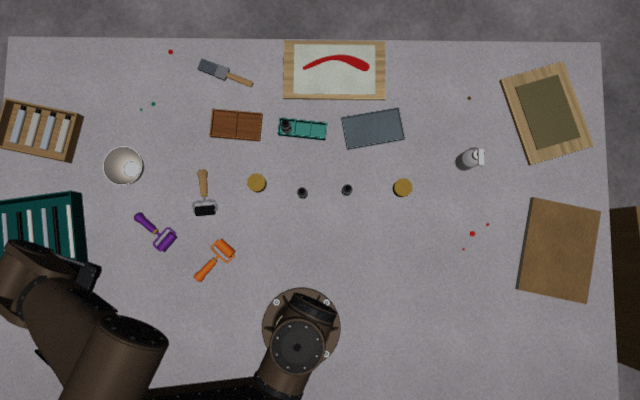

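View pics/side0.png

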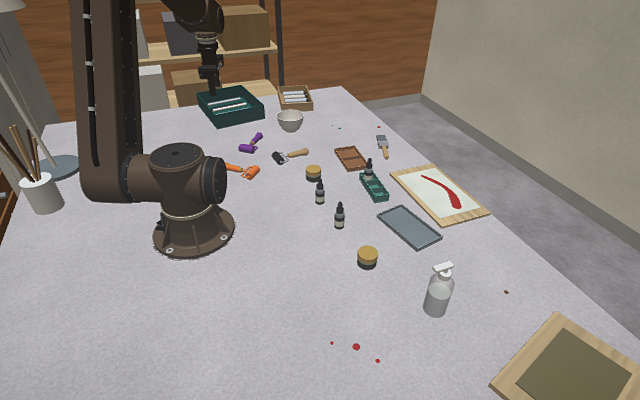

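Top view: the brayer is black with a wood handle at (203,195). The look-alikes are purple at (155,232), orange at (215,260) and a flat brush at (225,73). The jars are at (257,183) and (403,188), and the loose bottles at (302,193) and (347,190). The trays are wood (236,125), rack (302,128) with the parked bottle at its left end, and grey (373,128). The pump bottle is at (473,158). Next I'll measure, with an enlarged crop.

```bash
cat > h.py <<'E'
from bench import *
import cv2, numpy as np
def cam(n):
    p=camera_params(n); R=cv2.Rodrigues(p["rvec"])[0]; K=np.array([[p["fx"],0,p["cx"]],[0,p["fy"],p["cy"]],[0,0,1]])
    return K,R,np.array(p["tvec"]),p
def ray(n,uv,z):
    K,R,t,_=cam(n); c=-R.T@t; d=R.T@np.linalg.inv(K)@np.r_[uv,1]; return (c+d*(z-c[2])/d[2])
def proj(n,X):
    K,R,t,p=cam(n); return cv2.projectPoints(np.float64(X).reshape(-1,3),p["rvec"],p["tvec"],K,None)[0].reshape(-1,2)
def blobs(img,lo,hi,box,amin=20):
    x0,y0,x1,y1=box; m=cv2.inRange(cv2.cvtColor(img[y0:y1,x0:x1],cv2.COLOR_BGR2HSV),lo,hi)
    out=[]
    for c in cv2.findContours(m,cv2.RETR_EXTERNAL,cv2.CHAIN_APPROX_NONE)[0]:
        if len(c)>5 and cv2.contourArea(c)>=amin:
            c=c+np.array([x0,y0]); out.append((cv2.contourArea(c),cv2.minAreaRect(c),c))
    return sorted(out,key=lambda b:-b[0])
E
python3 - <<'E'
from h import *
im=cv2.imread("pics/top0.png"); sd=cv2.imread("pics/side0.png")
cv2.imwrite("pics/crop0.png",cv2.resize(im[95:225,190:415],None,fx=3.5,fy=3.5,interpolation=cv2.INTER_CUBIC))
h=cv2.cvtColor(im,cv2.COLOR_BGR2HSV); hs=cv2.cvtColor(sd,cv2.COLOR_BGR2HSV)
for n,(u,v) in dict(table=(330,210),wood=(222,125),wood2=(250,118),rack=(310,128),grey=(370,130),jar=(257,183),jar2=(403,188),bot=(302,193),bot2=(347,190),roller=(205,210),handle=(203,185)).items(): print(n,h[v,u])
for n,(u,v) in dict(jar=(313,170),jar2=(368,253),table=(300,220)).items(): print(n,hs[v,u])
def show(n,lo,hi,box,z,img=im,cn="top"):
    for a,r,c in blobs(img,lo,hi,box)[:4]:
        print(n,a,np.round(r[0],1),np.round(r[1],1),round(r[2],1),"ctr",ray(cn,r[0],z).round(4), "corners",[list(ray(cn,q,z)[:2].round(3)) for q in cv2.boxPoints(r)])
show("jar",(15,90,60),(30,255,255),(240,170,420,205),.046)
show("wood",(0,70,30),(14,255,255),(200,100,270,150),.018)
show("rack",(75,80,40),(95,255,255),(270,110,335,145),.03)
show("grey",(90,15,40),(125,255,140),(335,100,412,155),.015)
show("dark",(0,0,0),(180,255,70),(290,175,360,205),.09)
show("roller",(0,0,0),(180,255,75),(190,195,222,222),.03)
show("handle",(8,80,60),(25,255,255),(190,165,215,205),.028)
show("sjar",(15,90,60),(30,255,255),(290,155,390,275),.046,sd,"side")
show("sdark",(0,0,0),(180,255,60),(310,170,350,240),.09,sd,"side")
E
```

```text
table [146  12 150]
wood [ 13 165  96]
wood2 [ 12 177  88]
rack [ 86 131 115]
grey [101  38  93]
jar [ 20 163 138]
jar2 [ 20 167 136]
bot [30 33 23]
bot2 [ 0  0 25]
roller [75 54 19]
handle [ 17 120 134]
jar [ 21 128 183]
jar2 [ 21 125 179]
table [128   5 191]
jar 238.5 [256.2 182.2] [17.7 17. ] 45.0 ctr [0.4539 0.1475 0.046 ] corners [[np.float64(0.454), np.float64(0.186)], [np.float64(0.493), np.float64(0.149)], [np.float64(0.453), np.float64(0.109)], [np.float64(0.415), np.float64(0.146)]]
jar 234.5 [402.8 187.2] [17.  17.7] 45.0 ctr [ 0.4421 -0.3165  0.046 ] corners [[np.float64(0.441), np.float64(-0.278)], [np.float64(0.481), np.float64(-0.318)], [np.float64(0.443), np.float64(-0.355)], [np.float64(0.403), np.float64(-0.315)]]
wood 1331.5 [235.5 124.5] [50.4 28.5] 4.8 ctr [0.6471 0.2234 0.018 ] corners [[np.float64(0.606), np.float64(0.308)], [np.float64(0.701), np.float64(0.303)], [np.float64(0.688), np.float64(0.138)], [np.float64(0.594), np.float64(0.144)]]
rack 586.0 [301.8 128.4] [47.5 17.7] 6.3 ctr [0.633  0.0059 0.03  ] corners [[np.float64(0.612), np.float64(0.085)], [np
[... 1578 characters left out ...]
170.] [10. 14.] 90.0 ctr [0.452  0.1367 0.046 ] corners [[np.float64(0.44), np.float64(0.179)], [np.float64(0.489), np.float64(0.16)], [np.float64(0.464), np.float64(0.096)], [np.float64(0.416), np.float64(0.114)]]
sdark 56.0 [316.3 183.3] [13.3 10.7] 76.0 ctr [ 0.4092 -0.0082  0.09  ] corners [[np.float64(0.399), np.float64(0.029)], [np.float64(0.437), np.float64(0.031)], [np.float64(0.419), np.float64(-0.044)], [np.float64(0.383), np.float64(-0.045)]]
sdark 37.0 [339.5 207.5] [11.  5.] 90.0 ctr [ 0.4288 -0.1546  0.09  ] corners [[np.float64(0.433), np.float64(-0.126)], [np.float64(0.447), np.float64(-0.132)], [np.float64(0.425), np.float64(-0.182)], [np.float64(0.411), np.float64(-0.176)]]
```

View pics/crop0.png

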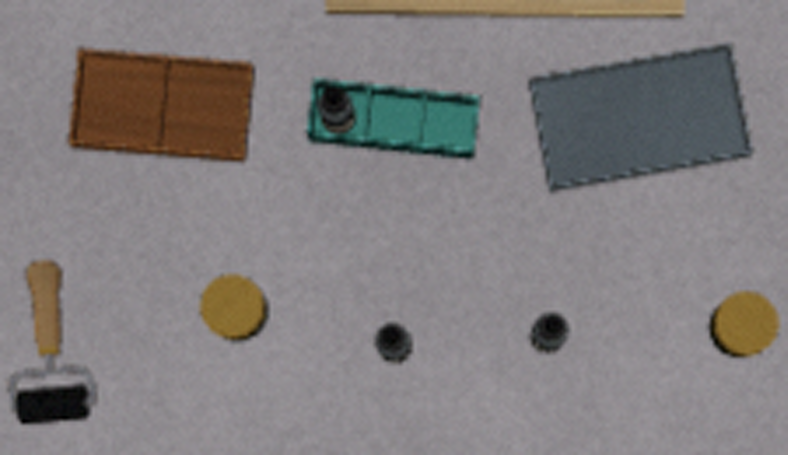

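The brayer to move is the black-and-wood one at top (203,195), and the crop confirms it. All rim and lid sizes match the given ones within about 5 mm. First I'll turn the tool so its axes line up with the world: tool x = world y, tool y = world x.

servo_tool([
  [0,0,0,0,0,1,1],
  [0,0,0,0,0,1,1],
  [0,0,0,0,0,1,1],
  [0,0,0,0,0,1,1],
  [0,0,0,0,0,1,1],
  [0,0,0,0,0,1,1],
  [0,0,0,0,0,1,1],
  [0,0,0,0,0,1,1],
  [0,0,0,0,0,1,1],
  [0,0,0,0,0,1,1],
])

```text
time_s: 1.1
eef_pos: [0.1946, 0.5938, 0.2143]
tool_rot: [1.765, 2.599, -0.001]
wrist_force: [-0.6, 0.1, 0.5]
grip_width: 0.0949
grasp_force: 0.0
```

servo_tool([
  [0,0,0,0,0,1,1],
  [0,0,0,0,0,1,1],
  [0,0,0,0,0,1,1],
  [0,0,0,0,0,1,1],
  [0,0,0,0,0,0.38,1],
  [0,0,0,0,0,0,1],
])

```text
time_s: 1.7
eef_pos: [0.1946, 0.5938, 0.2143]
tool_rot: [2.223, 2.22, -0.001]
wrist_force: [-0.6, 0.4, -0.2]
grip_width: 0.0953
grasp_force: 0.0
```

```bash
python3 - <<'E'
from h import *
for n in("top","side"):
    K,R,t,_=cam(n); print(n,-R.T@t)
im=cv2.imread("pics/top0.png")
for a,r,c in blobs(im,(0,0,0),(180,255,70),(275,110,300,140)): print("parked",r,ray("top",r[0],.085))
for u,v in [(346.3,189.5),(302,192.5)]: print(ray("top",(u,v),.082))
o=get_obs();print(o["time_s"],o["eef_pos"],o["tool_rot"],o["wrist_force"],o["joint_pos"])
E
```

```text
top [ 0.26975674 -0.05266285  1.49518849]
side [ 0.0275661  -0.98734375  0.8128734 ]
parked ((289.26239013671875, 127.37623596191406), (21.293794631958008, 17.413150787353516), 5.710593223571777) [0.62235239 0.04301142 0.085     ]
[ 0.42927738 -0.13566448  0.082     ]
[0.41877351 0.00087928 0.082     ]
1.7 [0.19462168 0.59378766 0.21434243] [ 2.22269975e+00  2.21987719e+00 -8.33153400e-04] [-0.56934106  0.42724211 -0.18571939] [ 1.14841439e+00  4.91246252e-01  1.55919973e+00 -1.44898028e-05
  1.09171912e+00  1.14969176e+00]
```

servo_tool([
  [-0.8,0.47,0,0,0,0,1],
  [-0.8,0.47,0,0,0,0,1],
  [-0.8,0.47,0,0,0,0,1],
  [-0.8,0.47,0,0,0,0,1],
  [-0.8,0.47,0,0,0,0,1],
  [-0.8,0.47,0,0,0,0,1],
  [-0.8,0.47,0,0,0,0,1],
  [-0.8,0.47,0,0,0,0,1],
  [-0.8,0.47,0,0,0,0,1],
  [-0.8,0.47,0,0,0,0,1],
])

```text
time_s: 2.7
eef_pos: [0.4299, 0.1919, 0.2148]
tool_rot: [2.221, 2.222, 0.0]
wrist_force: [0.0, 0.4, -0.7]
grip_width: 0.095
grasp_force: 0.0
```

servo_tool([
  [-0.5,0.3,0,0,0,0,1],
  [-0.42,0.21,0.3,0,0,0,1],
  [0,0,0.5,0,0,0,1],
  [0,0,0.6,0,0,0,1],
  [0,0,0.6,0,0,0,1],
  [0,0,0.5,0,0,0,1],
  [0,0,0,0,0,0,1],
])

```text
time_s: 3.4
eef_pos: [0.4535, 0.1474, 0.0873]
tool_rot: [-2.219, -2.219, 0.006]
wrist_force: [-0.4, -0.6, 0.6]
grip_width: 0.0951
grasp_force: 0.0
```

```bash
python3 - <<'E'
from h import *
t=read_camera("top")[150:230,200:320]; s=read_camera("side")[110:200,250:385]
g=lambda a:cv2.resize(a,(640,int(640*a.shape[0]/a.shape[1])),interpolation=cv2.INTER_CUBIC)
cv2.imwrite("pics/j1.png",cv2.resize(np.vstack([g(t)[:300],g(s)[:300]]),None,fx=1,fy=1)); o=get_obs();print(o["time_s"],o["eef_pos"],o["tool_rot"])
E
```

```text
3.5 [0.45489701 0.14773103 0.08995089] [-2.22137236e+00 -2.22091377e+00  7.25303225e-04]
```

View pics/j1.png

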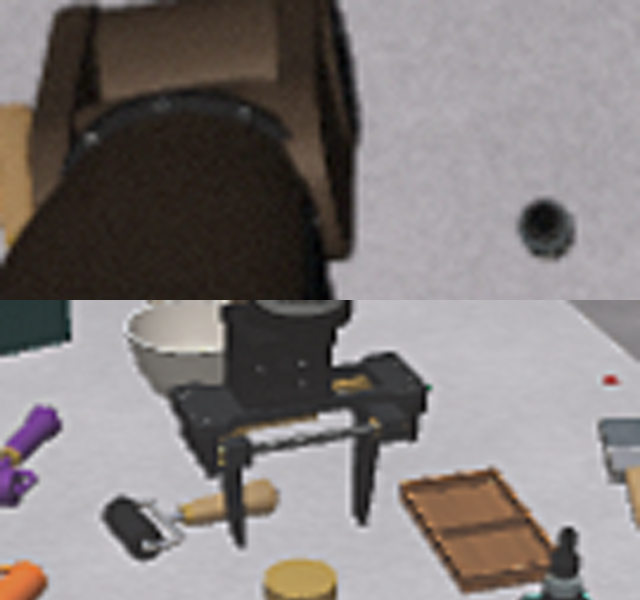

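The side crop shows the open fingers straddling jar 1 (lid at about (300,580) in the crop), with clear space on both sides. Going down and gripping.

servo_tool([
  [0,0,0.4,0,0,0,1],
  [0,0,0.4,0,0,0,1],
  [0,0,0.35,0,0,0,1],
  [0,0,0.23,0,0,0,1],
  [0,0,0,0,0,0,1],
  [0,0,0,0,0,0,0.65],
  [0,0,0,0,0,0,0.6],
  [0,0,0,0,0,0,0.5],
  [0,0,0,0,0,0,0.5],
  [0,0,0,0,0,0,0.4],
])

```text
time_s: 4.5
eef_pos: [0.4549, 0.1477, 0.0209]
tool_rot: [2.222, 2.22, 0.001]
wrist_force: [0.7, 0.1, 0.2]
grip_width: 0.0604
grasp_force: 0.0
```

servo_tool([
  [0,0,0,0,0,0,0.4],
  [0,0,0,0,0,0,0.4],
  [0,0,0,0,0,0,0.4],
])

```text
time_s: 4.8
eef_pos: [0.4549, 0.1477, 0.0209]
tool_rot: [2.222, 2.22, 0.001]
wrist_force: [-0.3, -0.5, 4.8]
grip_width: 0.0575
grasp_force: 30.0
```

servo_tool([
  [0,0,-0.3,0,0,0,0.4],
  [0,0,-0.5,0,0,0,0.4],
  [0.2,0.3,-0.2,0,0,0,0.4],
  [0.4,0.6,0,0,0,0,0.4],
  [0.4,0.7,0,0,0,0,0.4],
  [0.4,0.7,0,0,0,0,0.4],
  [0.4,0.7,0,0,0,0,0.4],
  [0.3,0.6,0,0,0,0,0.4],
  [0.24,0.34,0,0,0,0,0.4],
  [0,0,0,0,0,0,0.4],
])

```text
time_s: 5.8
eef_pos: [0.6531, 0.2656, 0.0695]
tool_rot: [-2.222, -2.221, -0.0]
wrist_force: [-1.1, 0.1, -2.9]
grip_width: 0.0576
grasp_force: 30.0
```

servo_tool([
  [0,0,0.3,0,0,0,0.4],
  [0,0,0.25,0,0,0,0.4],
  [0,0,0.15,0,0,0,0.4],
  [0,0,0,0,0,0,0.4],
])

```text
time_s: 6.2
eef_pos: [0.6508, 0.264, 0.0338]
tool_rot: [-2.222, -2.219, 0.004]
wrist_force: [-0.2, 0.1, -2.1]
grip_width: 0.0569
grasp_force: 30.0
```

```bash
python3 - <<'E'
from h import *
t=read_camera("top")[90:160,190:310]; s=read_camera("side")[110:190,290:410]
g=lambda a:cv2.resize(a,(520,int(520*a.shape[0]/a.shape[1])),interpolation=cv2.INTER_CUBIC)
cv2.imwrite("pics/j1b.png",np.vstack([g(t)[:290],g(s)[:300]])); o=get_obs();print(o["time_s"],o["eef_pos"],o["tool_rot"],o["wrist_force"],o["grip_width"])
E
```

```text
6.3 [0.65178041 0.2643529  0.03553884] [-2.22248695e+00 -2.22010548e+00  3.07179375e-04] [ 0.51001068  0.1427422  -1.28019636] 0.05758501116188703
```

View pics/j1b.png

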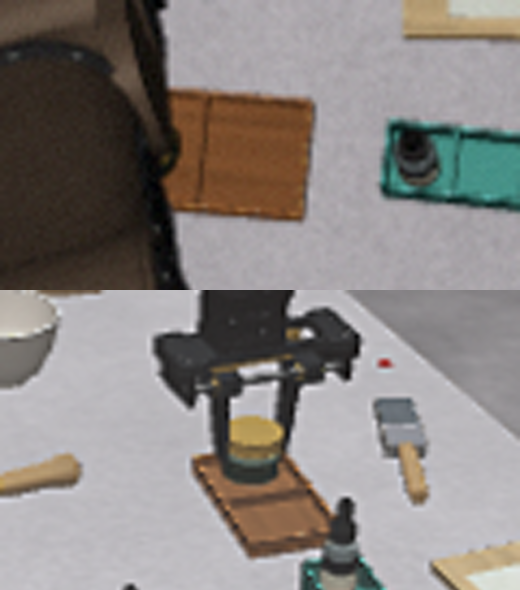

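The jar is upright over the far bay. Lowering it, releasing and rising.

servo_tool([
  [0,0,0.1,0,0,0,0.4],
  [0,0,0.08,0,0,0,0.4],
  [0,0,0.02,0,0,0,0.4],
  [0,0,0,0,0,0,0.4],
])

```text
time_s: 6.7
eef_pos: [0.6518, 0.2645, 0.0255]
tool_rot: [-2.222, -2.22, 0.0]
wrist_force: [0.5, -0.3, -1.7]
grip_width: 0.0572
grasp_force: 30.0
```

servo_tool([
  [0,0,0.01,0,0,0,0.62],
  [0,0,0,0,0,0,0.7],
  [0,0,0,0,0,0,0.75],
  [0,0,0,0,0,0,0.75],
  [0,0,-0.2,0,0,0,0.75],
  [0,0,-0.5,0,0,0,0.75],
  [0,0,-0.7,0,0,0,0.75],
  [0,0,-0.8,0,0,0,0.75],
  [0,0,-0.8,0,0,0,0.75],
  [0,0,0,0,0,0,0.75],
])

```text
time_s: 7.7
eef_pos: [0.6539, 0.2652, 0.1823]
tool_rot: [2.219, 2.217, 0.014]
wrist_force: [-0.0, 0.5, -0.9]
grip_width: 0.0711
grasp_force: 0.0
```

servo_tool([
  [-0.5,-0.4,0,0,0,0,0.8],
  [-0.6,-0.5,0,0,0,0,0.8],
  [-0.6,-0.56,0,0,0,0,0.8],
  [-0.6,-0.6,0,0,0,0,0.8],
  [-0.6,-0.6,0,0,0,0,0.8],
  [-0.6,-0.6,0,0,0,0,0.8],
  [-0.6,-0.5,0,0,0,0,0.8],
  [-0.6,-0.5,0,0,0,0,0.8],
  [-0.57,-0.4,0,0,0,0,0.8],
  [0,0,0,0,0,0,0.8],
])

```text
time_s: 8.7
eef_pos: [0.4166, -0.0006, 0.1755]
tool_rot: [-2.225, -2.217, 0.001]
wrist_force: [0.4, 0.4, -0.6]
grip_width: 0.0763
grasp_force: 0.0
```

servo_tool([
  [0,0,0.3,0,0,0,0.8],
  [0,0,0.5,0,0,0,0.8],
  [0,0,0.4,0,0,0,0.8],
  [0,0,0,0,0,0,0.8],
])

```text
time_s: 9.1
eef_pos: [0.4181, 0.0017, 0.1137]
tool_rot: [-2.22, -2.219, 0.003]
wrist_force: [-0.7, -0.0, 0.8]
grip_width: 0.076
grasp_force: 0.0
```

```bash
python3 - <<'E'
from h import *
t=read_camera("top")
s=read_camera("side")[110:230,270:430]
cv2.imwrite("pics/b1.png",np.hstack([cv2.resize(t[100:220,200:320],(390,390)),cv2.resize(s,(400,390*1),interpolation=cv2.INTER_CUBIC)])); o=get_obs();print(o["time_s"],o["eef_pos"],o["tool_rot"],o["wrist_force"],o["grip_width"])
for z in(.0,.054,.1): print(z,proj("side",[.419,.001,z]),proj("side",[.429,-.1357,z]))
S=read_camera("side"); 
for a,r,c in blobs(t,(15,90,60),(30,255,255),(210,105,270,145)): print("jar in tray",r[:2],ray("top",r[0],.05))
# bottle columns in side view: dark+label widths per row
E
```

```text
9.2 [0.41902833 0.00149371 0.11544476] [-2.22190712e+00 -2.22050825e+00  1.40251144e-04] [-0.559106    0.22656912  0.36619612] 0.07603012237871772
0.0 [[317.83410784 202.60826644]] [[335.98233104 225.96582101]]
0.054 [[317.97835056 190.01285699]] [[336.63368125 212.99772583]]
0.1 [[318.10710219 178.77014407]] [[337.21725924 201.37894557]]
jar in tray ((220.50003051757812, 121.0), (19.230182647705078, 18.782970428466797)) [0.64989004 0.26566155 0.05      ]
```

View pics/b1.png

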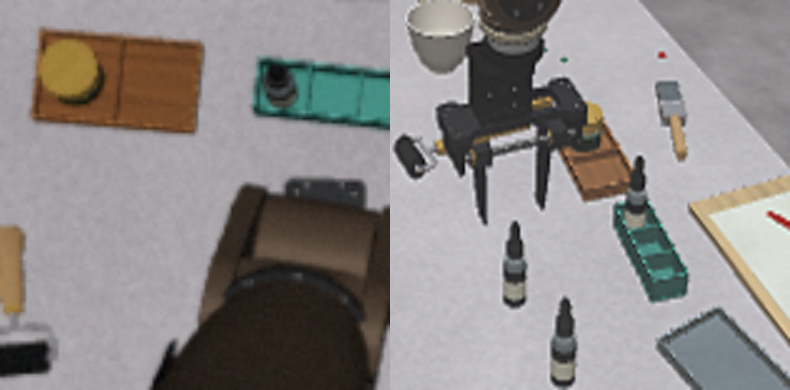

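The side crop shows the fingers above bottle 1 (axis at about column 320 in the side image, against 318 predicted). Jar 1 is inside its bay. I'll check the side-view offset against the jar, whose grasp position is known.

```bash
python3 - <<'E'
from h import *
from scipy.optimize import least_squares
S=cv2.imread("pics/side0.png"); T=cv2.imread("pics/top0.png")
print("jar proj", proj("side",[.4549,.148,.041]),proj("top",[.4549,.148,.046]))
for n,box,tu in(("b1",(308,176,330,190),(302,192.5)),("b2",(328,199,350,213),(346.3,189.5))):
    g=S[box[1]:box[3],box[0]:box[2]].max(2); m=(g<75)
    ys,xs=np.nonzero(m); col=np.median(xs)+box[0]
    print(n,"side dark col",xs.mean()+box[0],"rows",ys.min()+box[1],ys.max()+box[1])
    for z in(.08,.085):
        r=least_squares(lambda p:np.r_[proj("top",[p[0],p[1],z])[0]-tu,(proj("side",[p[0],p[1],z])[0,0]-(xs.mean()+box[0]))],[.42,0]); print(z,r.x,r.fun)
E
```

```text
jar proj [[312.65733435 169.45023427]] [[256.1045747  181.94816456]]
b1 side dark col 316.6363636363636 rows 176 189
0.08 [0.4169433  0.00172991] [-0.2592278   0.65545438  0.76555274]
0.085 [0.41658427 0.00147635] [-0.23861705  0.60356585  0.70555586]
b2 side dark col 339.5576923076923 rows 202 212
0.08 [ 0.43298241 -0.13730183] [ 0.49502111 -1.11455911 -1.21851331]
0.085 [ 0.4326055 -0.1370894] [ 0.52332533 -1.17876972 -1.28989393]
```

servo_tool([
  [-0.02,0.07,0,0,0,0,0.8],
  [0,0,0.4,0,0,0,0.8],
  [0,0,0.5,0,0,0,0.8],
  [0,0,0.5,0,0,0,0.8],
  [0,0,0.25,0,0,0,0.8],
  [0,0,0,0,0,0,0.8],
  [0,0,0,0,0,0,0.5],
  [0,0,0,0,0,0,0.42],
  [0,0,0,0,0,0,0.36],
  [0,0,0,0,0,0,0.32],
])

```text
time_s: 10.25
eef_pos: [0.4225, 0.0002, 0.0332]
tool_rot: [2.222, 2.22, 0.001]
wrist_force: [0.0, 0.2, 0.3]
grip_width: 0.0496
grasp_force: 0.0
```

servo_tool([
  [0,0,0,0,0,0,0.28],
  [0,0,0,0,0,0,0.2],
  [0,0,0,0,0,0,0.2],
  [0,0,0,0,0,0,0.2],
])

```text
time_s: 10.65
eef_pos: [0.4223, 0.0002, 0.0327]
tool_rot: [2.222, 2.22, 0.0]
wrist_force: [0.1, 0.7, 1.8]
grip_width: 0.0312
grasp_force: 29.9
```

servo_tool([
  [0,0,-0.3,0,0,0,0.2],
  [0,0,-0.5,0,0,0,0.2],
  [0,0.1,-0.4,0,0,0,0.2],
  [0,0.4,-0.2,0,0,0,0.2],
  [0.03,0.7,0,0,0,0,0.2],
  [0.03,0.8,0,0,0,0,0.2],
  [0.03,0.8,0,0,0,0,0.2],
  [0.03,0.7,0,0,0,0,0.2],
  [0,0.5,0,0,0,0,0.2],
  [0,0.28,0,0,0,0,0.2],
])

```text
time_s: 11.65
eef_pos: [0.6376, 0.0061, 0.102]
tool_rot: [-2.222, -2.22, 0.0]
wrist_force: [-0.3, -1.1, -1.0]
grip_width: 0.0314
grasp_force: 29.9
```

servo_tool([
  [0,0,0.2,0,0,0,0.2],
  [0,0,0.2,0,0,0,0.2],
  [0,0,0.2,0,0,0,0.2],
  [0,0,0,0,0,0,0.2],
])

```text
time_s: 12.05
eef_pos: [0.6346, 0.0061, 0.0708]
tool_rot: [-2.221, -2.218, 0.003]
wrist_force: [0.4, -0.5, -0.7]
grip_width: 0.0309
grasp_force: 29.9
```

```bash
python3 - <<'E'
from h import *
s=read_camera("side"); t=read_camera("top"); cv2.imwrite("pics/b1fs.png",s)
cv2.imwrite("pics/b1b.png",np.hstack([cv2.resize(t[90:170,260:345],(390,380),interpolation=cv2.INTER_CUBIC),cv2.resize(s[130:215,345:405],(400,380),interpolation=cv2.INTER_CUBIC)])); o=get_obs();print(o["time_s"],o["eef_pos"],o["wrist_force"],o["grip_width"])
E
```

```text
12.15 [0.63568535 0.00600855 0.07236694] [ 0.60597005  0.60106056 -0.70783033] 0.031011568203021287
```

View pics/b1b.png

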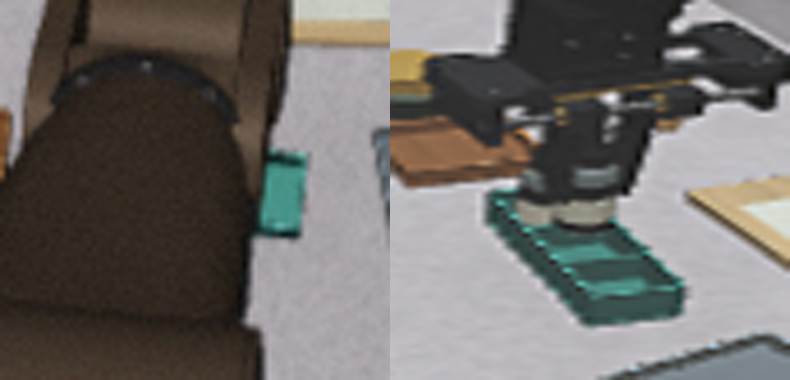

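```bash
python3 - <<'E'
from h import *
S=cv2.imread("pics/b1fs.png")
th=np.radians(-5.9); R=np.array([[np.cos(th),-np.sin(th)],[np.sin(th),np.cos(th)]])
print("bottle foot",proj("side",[.6357,.006,.039]))
P=[]
for x,y in[(-.027,-.078),(.027,-.078),(-.027,.078),(.027,.078)]:
    q=R@[x,y]+[.6365,.006]; print((x,y),proj("side",[*q,.03]),proj("side",[*q,0]),proj("top",[*q,.03]))
bs=blobs(S,(75,80,25),(95,255,255),(350,160,400,210))
m=bs[0][2].reshape(-1,2); print("mask: left",m[m[:,0].argmin()],"right",m[m[:,0].argmax()],"bottom",m[m[:,1].argmax()],"top",m[m[:,1].argmin()])
T=cv2.imread("pics/top0.png"); m=blobs(T,(75,80,40),(95,255,255),(270,110,335,145))[0][2].reshape(-1,2)
print("top mask x",m[:,0].min(),m[:,0].max(),"y",m[:,1].min(),m[:,1].max(), "right end rows",m[m[:,0]>322][:,1].min(),m[m[:,0]>322][:,1].max())
E
```

```text
bottle foot [[373.3876874  180.45883528]]
(-0.027, -0.078) [[374.50067948 195.95117994]] [[373.64916204 202.84477645]] [[324.83691054 138.15204007]]
(0.027, -0.078) [[388.91847495 193.6375194 ]] [[387.87959852 200.50012585]] [[326.67109618 121.89983476]]
(-0.027, 0.078) [[358.90980117 172.13387209]] [[358.32286742 178.76785289]] [[276.93480985 132.85383992]]
(0.027, 0.078) [[372.28596139 170.20883717]] [[371.53748106 176.81163968]] [[278.93628667 116.63409427]]
mask: left [364 180] right [388 195] bottom [375 202] top [364 180]
top mask x 278 326 y 118 139 right end rows 122 138
```

The rack and bottle-foot projections agree with the image to about 1 px, so I'm lowering it into the bay.

servo_tool([
  [0,0,0.15,0,0,0,0.2],
  [0,0,0.2,0,0,0,0.2],
  [0,0,0.15,0,0,0,0.2],
  [0,0,0.12,0,0,0,0.2],
  [0,0,0.08,0,0,0,0.2],
  [0,0,0.02,0,0,0,0.2],
  [0,0,0,0,0,0,0.2],
])

```text
time_s: 12.85
eef_pos: [0.6362, 0.006, 0.0365]
tool_rot: [-2.222, -2.22, -0.0]
wrist_force: [0.1, 0.1, -0.8]
grip_width: 0.0312
grasp_force: 29.9
```

servo_tool([
  [0,0,0.01,0,0,0,0.2],
  [0,0,0,0,0,0,0.37],
  [0,0,0,0,0,0,0.45],
  [0,0,0,0,0,0,0.55],
  [0,0,0,0,0,0,0.6],
  [0,0,-0.3,0,0,0,0.6],
  [0,0,-0.6,0,0,0,0.6],
  [0,0,-0.8,0,0,0,0.7],
  [0,0,-0.6,0,0,0,0.8],
  [0,0,0,0,0,0,0.8],
])

```text
time_s: 13.85
eef_pos: [0.6379, 0.0059, 0.1567]
tool_rot: [2.218, 2.216, 0.008]
wrist_force: [0.3, -0.6, 0.0]
grip_width: 0.0736
grasp_force: 0.0
```

servo_tool([
  [-0.2,-0.3,0,0,0,0,0.8],
  [-0.4,-0.6,0,0,0,0,0.8],
  [-0.5,-0.7,0,0,0,0,0.8],
  [-0.5,-0.7,0,0,0,0,0.8],
  [-0.5,-0.7,0,0,0,0,0.8],
  [-0.5,-0.7,0,0,0,0,0.8],
  [-0.26,-0.36,0,0,0,0,0.8],
  [0,0,0,0,0,0,0.8],
])

```text
time_s: 14.65
eef_pos: [0.4311, -0.1378, 0.1515]
tool_rot: [-2.225, -2.217, 0.0]
wrist_force: [-0.1, 1.0, 0.1]
grip_width: 0.0763
grasp_force: 0.0
```

```bash
python3 - <<'E'
from h import *
s=read_camera("side"); t=read_camera("top")
cv2.imwrite("pics/b2.png",np.hstack([cv2.resize(t[90:170,260:345],(390,380),interpolation=cv2.INTER_CUBIC),cv2.resize(s[120:240,310:410],(400,480),interpolation=cv2.INTER_CUBIC)[:380]])); o=get_obs();print(o["time_s"],o["eef_pos"],o["tool_rot"],o["wrist_force"],o["grip_width"])
E
```

```text
14.75 [ 0.43325906 -0.13703123  0.15147551] [2.22337191e+00 2.21857156e+00 6.79863259e-04] [-0.45509659  0.42088759 -0.28087379] 0.07594954455744447
```

View pics/b2.png

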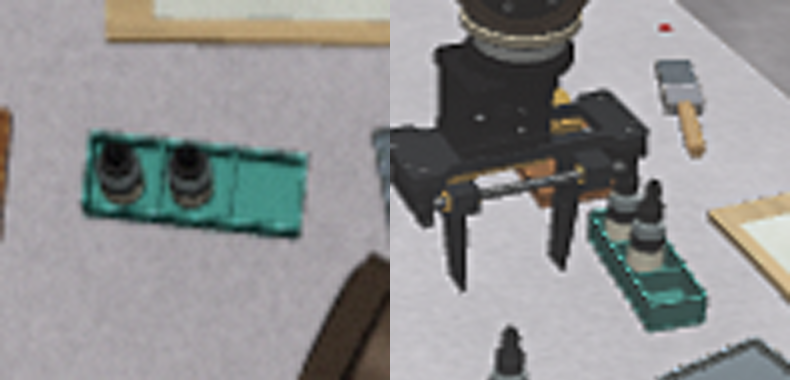

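Bottle 1 stands upright in the middle bay (crop (190,175)), and the fingers are centred over bottle 2 (crop (510,340)). Going down and gripping.

servo_tool([
  [0,0,0.4,0,0,0,0.8],
  [0,0,0.6,0,0,0,0.8],
  [0,0,0.6,0,0,0,0.8],
  [0,0,0.5,0,0,0,0.8],
  [0,0,0.27,0,0,0,0.8],
  [0,0,0,0,0,0,0.8],
  [0,0,0,0,0,0,0.5],
  [0,0,0,0,0,0,0.42],
  [0,0,0,0,0,0,0.36],
  [0,0,0,0,0,0,0.32],
])

```text
time_s: 15.75
eef_pos: [0.4334, -0.1368, 0.0332]
tool_rot: [2.222, 2.22, 0.001]
wrist_force: [-1.1, 0.0, 0.5]
grip_width: 0.0494
grasp_force: 0.0
```

servo_tool([
  [0,0,0,0,0,0,0.28],
  [0,0,0,0,0,0,0.2],
  [0,0,0,0,0,0,0.2],
  [0,0,0,0,0,0,0.2],
])

```text
time_s: 16.15
eef_pos: [0.4332, -0.1369, 0.0327]
tool_rot: [2.222, 2.22, 0.0]
wrist_force: [0.2, -0.7, 2.3]
grip_width: 0.0309
grasp_force: 29.9
```

servo_tool([
  [0,0,-0.3,0,0,0,0.2],
  [0,0,-0.5,0,0,0,0.2],
  [0,0.1,-0.4,0,0,0,0.2],
  [0.2,0.4,-0.2,0,0,0,0.2],
  [0.3,0.6,0,0,0,0,0.2],
  [0.4,0.8,0,0,0,0,0.2],
  [0.3,0.8,0,0,0,0,0.2],
  [0.3,0.6,0,0,0,0,0.2],
  [0.2,0.4,0,0,0,0,0.2],
  [0.14,0.26,0,0,0,0,0.2],
])

```text
time_s: 17.15
eef_pos: [0.6321, -0.0439, 0.102]
tool_rot: [-2.221, -2.221, 0.0]
wrist_force: [-0.7, -0.5, -1.3]
grip_width: 0.031
grasp_force: 29.9
```

servo_tool([
  [0,0,0,0,0,0,0.2],
  [0,0,0.2,0,0,0,0.2],
  [0,0,0.2,0,0,0,0.2],
  [0,0,0.2,0,0,0,0.2],
  [0,0,0,0,0,0,0.2],
])

```text
time_s: 17.65
eef_pos: [0.6299, -0.0452, 0.0707]
tool_rot: [-2.221, -2.218, 0.003]
wrist_force: [0.4, 0.1, -1.2]
grip_width: 0.0308
grasp_force: 29.9
```

```bash
python3 - <<'E'
from h import *
s=read_camera("side"); o=get_obs();print(o["time_s"],o["eef_pos"],o["wrist_force"],o["grip_width"])
cv2.imwrite("pics/b2b.png",cv2.resize(s[140:220,350:410],(600,600*80//60//2*1),interpolation=cv2.INTER_CUBIC))
print("foot expected",proj("side",[*o["eef_pos"][:2],o["eef_pos"][2]-.0327]))
E
```

```text
17.7 [ 0.63042539 -0.04519494  0.0716307 ] [-0.76680508  0.21892515 -0.24254873] 0.03136014098721365
foot expected [[378.8752501  188.45374951]]
```

View pics/b2b.png

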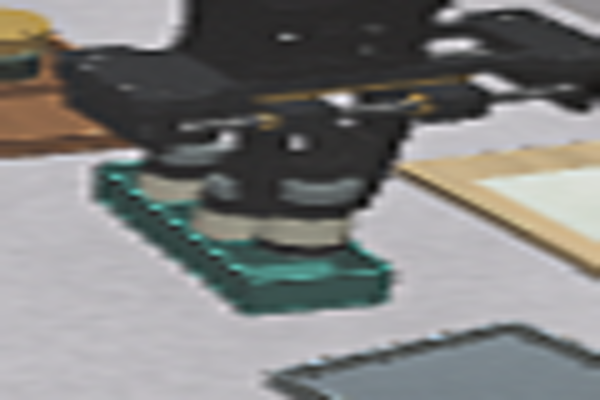

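Bottle 2's foot sits over the last bay (about 1 px from the expected position). Lowering and releasing.

servo_tool([
  [0,0,0.15,0,0,0,0.2],
  [0,0,0.2,0,0,0,0.2],
  [0,0,0.15,0,0,0,0.2],
  [0,0,0.12,0,0,0,0.2],
  [0,0,0.08,0,0,0,0.2],
  [0,0,0.02,0,0,0,0.2],
  [0,0,0,0,0,0,0.2],
])

```text
time_s: 18.4
eef_pos: [0.6312, -0.0449, 0.0366]
tool_rot: [-2.222, -2.22, -0.0]
wrist_force: [0.2, -0.8, -0.4]
grip_width: 0.0312
grasp_force: 29.9
```

servo_tool([
  [0,0,0.01,0,0,0,0.2],
  [0,0,0,0,0,0,0.37],
  [0,0,0,0,0,0,0.45],
  [0,0,0,0,0,0,0.55],
  [0,0,0,0,0,0,0.6],
  [0,0,-0.3,0,0,0,0.6],
  [0,0,-0.6,0,0,0,0.6],
  [0,0,-0.8,0,0,0,0.7],
  [0,0,-0.6,0,0,0,0.8],
  [0,0,0,0,0,0,1],
])

```text
time_s: 19.4
eef_pos: [0.6329, -0.0452, 0.1567]
tool_rot: [2.218, 2.216, 0.007]
wrist_force: [0.4, 0.0, -0.2]
grip_width: 0.0754
grasp_force: 0.0
```

servo_tool([
  [-0.4,-0.2,0,0,0,0,1],
  [-0.6,-0.4,0,0,0,0,1],
  [-0.7,-0.5,0,0,0,0,1],
  [-0.7,-0.5,0,0,0,0,1],
  [-0.8,-0.6,0,0,0,0,1],
  [-0.8,-0.6,0,0,0,0,1],
  [-0.7,-0.5,0,0,0,0,1],
  [-0.5,-0.3,0,0,0,0,1],
  [-0.23,-0.15,0,0,0,0,1],
  [0,0,0.3,0,0,0,1],
])

```text
time_s: 20.4
eef_pos: [0.4432, -0.318, 0.1373]
tool_rot: [2.223, 2.216, 0.0]
wrist_force: [-0.5, 0.6, -0.7]
grip_width: 0.0953
grasp_force: 0.0
```

servo_tool([
  [0,0,0.4,0,0,0,1],
  [0,0,0.5,0,0,0,1],
  [0,0,0,0,0,0,1],
])

```text
time_s: 20.7
eef_pos: [0.4427, -0.3148, 0.0889]
tool_rot: [-2.219, -2.218, 0.0]
wrist_force: [-1.0, 0.7, 0.7]
grip_width: 0.0948
grasp_force: 0.0
```

```bash
python3 - <<'E'
from h import *
s=read_camera("side"); t=read_camera("top"); o=get_obs();print(o["time_s"],o["eef_pos"],o["tool_rot"],o["grip_width"])
cv2.imwrite("pics/j2.png",np.hstack([cv2.resize(t[90:170,260:345],(390,380),interpolation=cv2.INTER_CUBIC),cv2.resize(s[170:290,310:430],(400,400),interpolation=cv2.INTER_CUBIC)[:380]]))
E
```

```text
20.8 [ 0.443663   -0.3158495   0.09135909] [-2.22119105e+00 -2.22047637e+00 -1.54113623e-04] 0.09508138525100773
```

View pics/j2.png

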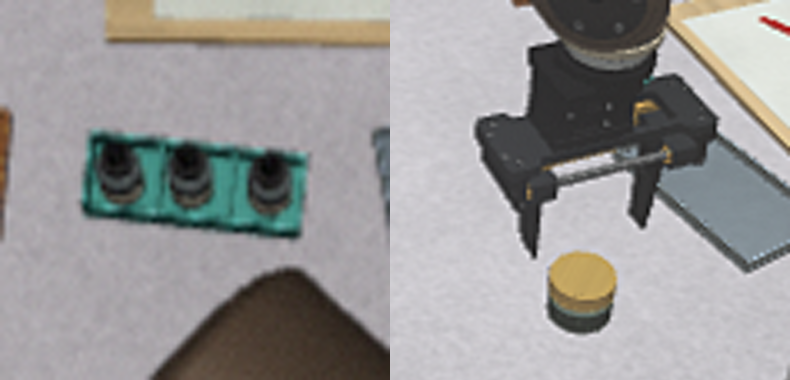

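All three bottles stand in the rack, and the fingers are centred over jar 2. Going down and gripping.

servo_tool([
  [0,0,0.4,0,0,0,1],
  [0,0,0.4,0,0,0,1],
  [0,0,0.35,0,0,0,1],
  [0,0,0.26,0,0,0,1],
  [0,0,0,0,0,0,1],
  [0,0,0,0,0,0,0.72],
  [0,0,0,0,0,0,0.67],
  [0,0,0,0,0,0,0.63],
  [0,0,0,0,0,0,0.58],
  [0,0,0,0,0,0,0.4],
])

```text
time_s: 21.8
eef_pos: [0.4435, -0.3163, 0.0209]
tool_rot: [2.222, 2.22, 0.0]
wrist_force: [-1.0, 0.8, 0.2]
grip_width: 0.0608
grasp_force: 0.0
```

servo_tool([
  [0,0,0,0,0,0,0.4],
  [0,0,0,0,0,0,0.4],
  [0,0,0,0,0,0,0.4],
])

```text
time_s: 22.1
eef_pos: [0.4435, -0.3164, 0.0208]
tool_rot: [2.222, 2.22, 0.0]
wrist_force: [-0.7, -0.4, 6.3]
grip_width: 0.0574
grasp_force: 30.0
```

servo_tool([
  [0,0,-0.3,0,0,0,0.4],
  [0,0,-0.5,0,0,0,0.4],
  [0,0,-0.6,0,0,0,0.4],
  [0.2,0,-0.4,0,0,0,0.4],
  [0.5,0,-0.2,0,0,0,0.4],
  [0.7,0,0,0,0,0,0.4],
  [0.8,0,0,0,0,0,0.4],
  [0.8,0,0,0,0,0,0.4],
  [0.8,0,0,0,0,0,0.4],
  [0.8,0,0,0,0,0,0.4],
])

```text
time_s: 23.1
eef_pos: [0.4431, -0.0848, 0.1204]
tool_rot: [-2.222, -2.22, 0.0]
wrist_force: [0.2, -0.2, -1.6]
grip_width: 0.0579
grasp_force: 30.0
```

servo_tool([
  [0.8,0,0,0,0,0,0.4],
  [0.8,0,0,0,0,0,0.4],
  [0.8,0,0,0,0,0,0.4],
  [0.8,0,0,0,0,0,0.4],
  [0.8,0,0,0,0,0,0.4],
  [0.7,0.15,0,0,0,0,0.4],
  [0.5,0.4,0,0,0,0,0.4],
  [0.23,0.6,0,0,0,0,0.4],
  [0,0.7,0,0,0,0,0.4],
  [0,0.7,0,0,0,0,0.4],
])

```text
time_s: 24.1
eef_pos: [0.5721, 0.1857, 0.1203]
tool_rot: [-2.221, -2.222, 0.001]
wrist_force: [0.5, -0.5, -1.1]
grip_width: 0.0574
grasp_force: 30.0
```

servo_tool([
  [0,0.7,0,0,0,0,0.4],
  [0,0.5,0,0,0,0,0.4],
  [0,0.3,0,0,0,0,0.4],
  [0,0,0.4,0,0,0,0.4],
  [0,0,0.5,0,0,0,0.4],
  [0,0,0.4,0,0,0,0.4],
  [0,0,0.2,0,0,0,0.4],
  [0,0,0,0,0,0,0.4],
])

```text
time_s: 24.9
eef_pos: [0.6456, 0.1849, 0.0441]
tool_rot: [-2.221, -2.219, 0.004]
wrist_force: [-0.9, 1.2, -0.5]
grip_width: 0.0576
grasp_force: 30.0
```

```bash
python3 - <<'E'
from h import *
s=read_camera("side"); o=get_obs();print(o["time_s"],o["eef_pos"],o["tool_rot"],o["grip_width"],o["wrist_force"])
cv2.imwrite("pics/j2b.png",cv2.resize(s[120:200,310:390],(480,480),interpolation=cv2.INTER_CUBIC))
E
```

```text
24.95 [0.6462007  0.18500637 0.04533936] [-2.22205115e+00 -2.22000881e+00  1.14250086e-03] 0.05701799518652191 [-1.50020381  0.1222272  -1.94971594]
```

View pics/j2b.png

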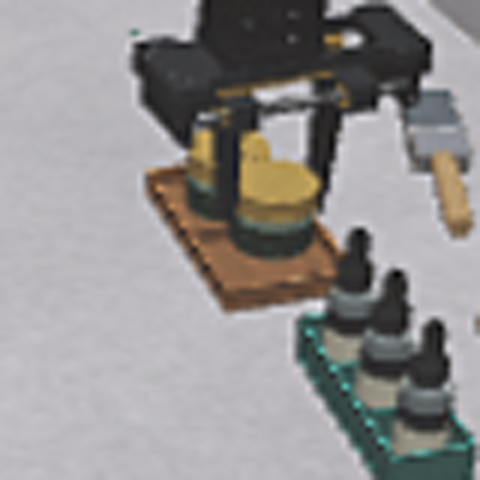

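Jar 2 hovers over the near bay, well inside it. Lowering and releasing.

servo_tool([
  [0,0,0.15,0,0,0,0.4],
  [0,0,0.12,0,0,0,0.4],
  [0,0,0.1,0,0,0,0.4],
  [0,0,0.03,0,0,0,0.4],
  [0,0,0,0,0,0,0.4],
])

```text
time_s: 25.45
eef_pos: [0.6462, 0.185, 0.0254]
tool_rot: [-2.222, -2.22, 0.0]
wrist_force: [-0.8, -0.9, -1.7]
grip_width: 0.057
grasp_force: 30.0
```

servo_tool([
  [0,0,0.01,0,0,0,0.62],
  [0,0,0,0,0,0,0.7],
  [0,0,0,0,0,0,0.75],
  [0,0,0,0,0,0,0.75],
  [0,0,-0.2,0,0,0,0.75],
  [0,0,-0.5,0,0,0,0.75],
  [0,0,-0.7,0,0,0,0.75],
  [0,0,-0.8,0,0,0,0.75],
  [0,0,-0.8,0,0,0,0.75],
  [0,0,0,0,0,0,0.75],
])

```text
time_s: 26.45
eef_pos: [0.6484, 0.1855, 0.1819]
tool_rot: [2.218, 2.217, 0.013]
wrist_force: [0.5, 0.5, 0.8]
grip_width: 0.0712
grasp_force: 0.0
```

servo_tool([
  [0.2,-0.3,0,0,0,0.5,0.7],
  [0.3,-0.5,0,0,0,0,0.7],
  [0.4,-0.6,0,0,0,0,0.7],
  [0.4,-0.6,0,0,0,0,0.7],
  [0.4,-0.6,0,0,0,0,0.7],
  [0.4,-0.6,0,0,0,0,0.7],
  [0.4,-0.6,0,0,0,0,0.7],
  [0.24,-0.36,0,0,0,0.1,0.7],
  [0,0,0,0,0,1,0.7],
  [0,0,0,0,0,1,0.7],
])

```text
time_s: 27.45
eef_pos: [0.4434, 0.331, 0.1755]
tool_rot: [2.461, 1.952, 0.001]
wrist_force: [0.0, -0.3, 0.9]
grip_width: 0.0664
grasp_force: 0.0
```

servo_tool([
  [0,0,0,0,0,1,0.7],
  [0,0,0,0,0,1,0.7],
  [0,0,0,0,0,1,0.7],
  [0,0,0,0,0,1,0.7],
  [0,0,0,0,0,1,0.7],
  [0,0,0,0,0,1,0.7],
  [0,0,0,0,0,1,0.7],
  [0,0,0,0,0,1,0.7],
  [0,0,0,0,0,1,0.7],
  [0,0,0,0,0,1,0.7],
])

```text
time_s: 28.45
eef_pos: [0.4441, 0.3304, 0.1754]
tool_rot: [-3.056, -0.727, -0.0]
wrist_force: [-0.4, 0.6, 0.5]
grip_width: 0.0666
grasp_force: 0.0
```

servo_tool([
  [0,0,0,0,0,1,0.7],
  [0,0,0,0,0,1,0.7],
  [0,0,0,0,0,1,0.7],
  [0,0,0,0,0,1,0.7],
  [0,0,0.3,0,0,0,0.7],
  [0,0,0.6,0,0,0,0.7],
  [0,0,0.6,0,0,0,0.7],
  [0,0,0.4,0,0,0,0.7],
  [0,0,0,0,0,0,0.7],
])

```text
time_s: 29.35
eef_pos: [0.4431, 0.3298, 0.0781]
tool_rot: [3.134, 0.19, -0.006]
wrist_force: [-0.2, 0.0, -0.2]
grip_width: 0.0668
grasp_force: 0.0
```

```bash
python3 - <<'E'
from h import *
s=read_camera("side"); t=read_camera("top"); o=get_obs();p=o["eef_pos"]; R=cv2.Rodrigues(o["tool_rot"])[0]
print(o["time_s"],p,"psi",np.degrees(np.arctan2(R[1,1],R[0,1])),"tilt",R[2],o["grip_width"],o["joint_pos"])
d=(np.array([.438,.3218,.004])-p)@R/.05; print("to go, tool units",d)
cv2.imwrite("pics/br.png",np.hstack([cv2.resize(t[100:180,190:270],(380,380),interpolation=cv2.INTER_CUBIC),cv2.resize(s[110:190,250:330],(400,400),interpolation=cv2.INTER_CUBIC)[:380]]))
E
```

```text
29.45 [0.44431984 0.33059379 0.08063969] psi -83.04898737089275 tilt [-1.38738537e-06 -3.97096945e-05 -9.99999999e-01] 0.06681897478880652 [5.20385243e-01 5.65529094e-01 1.86543392e+00 5.69193887e-05
 7.10615488e-01 1.96982037e+00]
to go, tool units [-0.14675031  0.15934734  1.53278774]
```

View pics/br.png

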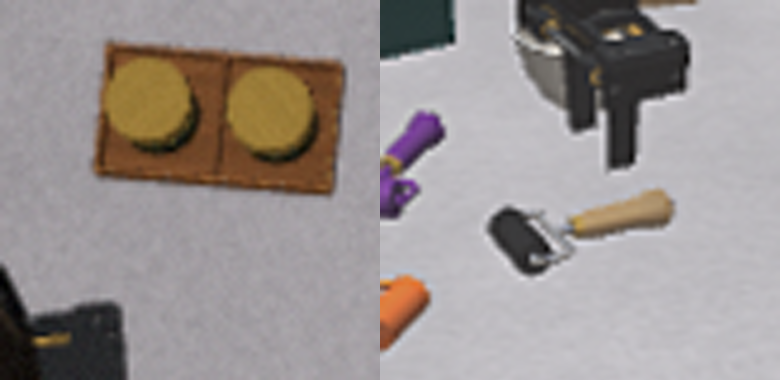

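Both jars stand in their bays, one in each. The fingers are above the wood-handled black brayer. Shifting to the grasp point, going down and gripping.

servo_tool([
  [-0.15,0.16,0,0,0,0,0.7],
  [0,0,0.4,0,0,0,0.7],
  [0,0,0.5,0,0,0,0.7],
  [0,0,0.4,0,0,0,0.7],
  [0,0,0.23,0,0,0,0.7],
  [0,0,0,0,0,0,0.5],
  [0,0,0,0,0,0,0.4],
  [0,0,0,0,0,0,0.3],
  [0,0,0,0,0,0,0.2],
  [0,0,0,0,0,0,0.1],
])

```text
time_s: 30.45
eef_pos: [0.4379, 0.3218, 0.0042]
tool_rot: [-3.135, -0.19, -0.001]
wrist_force: [0.1, -0.1, 0.2]
grip_width: 0.0317
grasp_force: 0.0
```

servo_tool([
  [0,0,0,0,0,0,0.1],
  [0,0,0,0,0,0,0.1],
  [0,0,0,0,0,0,0.1],
  [0,0,0,0,0,0,0.1],
])

```text
time_s: 30.85
eef_pos: [0.4378, 0.3218, 0.0039]
tool_rot: [-3.136, -0.19, -0.001]
wrist_force: [-0.5, 1.0, 6.0]
grip_width: 0.0229
grasp_force: 30.0
```

servo_tool([
  [0,0,-0.2,0,0,0,0.1],
  [0,0,-0.4,0,0,0,0.1],
  [0,0,-0.6,0,0,0,0.1],
  [0,0,-0.6,0,0,0,0.1],
  [0,0.1,-0.4,0,0,0,0.1],
  [0,0.3,-0.2,0,0,0,0.1],
  [-0.1,0.6,0,0,0,0,0.1],
  [-0.1,0.7,0,0,0,0,0.1],
  [-0.1,0.8,0,0,0,0,0.1],
  [-0.1,0.8,0,0,0,0,0.1],
])

```text
time_s: 31.85
eef_pos: [0.437, 0.1534, 0.1233]
tool_rot: [3.136, 0.191, -0.002]
wrist_force: [0.1, -1.3, -0.8]
grip_width: 0.023
grasp_force: 30.0
```

servo_tool([
  [-0.1,0.8,0,0,0,0,0.1],
  [-0.1,0.8,0,0,0,0,0.1],
  [-0.1,0.8,0,0,0,0,0.1],
  [-0.1,0.8,0,0,0,0,0.1],
  [-0.1,0.8,0,0,0,0,0.1],
  [-0.1,0.8,0,0,0,0,0.1],
  [-0.06,0.8,0,0,0,0,0.1],
  [0,0.8,0,0,0,0,0.1],
  [0,0.6,0,0,0,0,0.1],
  [0,0.27,0,0,0,0,0.1],
])

```text
time_s: 32.85
eef_pos: [0.4483, -0.212, 0.1232]
tool_rot: [-3.136, -0.186, 0.001]
wrist_force: [0.7, 0.3, -1.7]
grip_width: 0.0225
grasp_force: 30.0
```

servo_tool([
  [0,0,0,0,0,-0.5,0.1],
  [0,0,0,0,0,-1,0.1],
  [0,0,0,0,0,-1,0.1],
  [0,0,0,0,0,-1,0.1],
  [0,0,0,0,0,-1,0.1],
  [0,0,0,0,0,-1,0.1],
  [0,0,0,0,0,-1,0.1],
  [0,0,0,0,0,-1,0.1],
  [0,0,0,0,0,-1,0.1],
  [0,0,0,0,0,-1,0.1],
])

```text
time_s: 33.85
eef_pos: [0.4482, -0.2087, 0.1233]
tool_rot: [-2.79, -1.442, 0.001]
wrist_force: [0.2, -0.3, -1.6]
grip_width: 0.0231
grasp_force: 30.0
```

servo_tool([
  [0,0,0,0,0,-1,0.1],
  [0,0,0,0,0,-1,0.1],
  [0,0,0,0,0,-1,0.1],
  [0,0,0,0,0,-1,0.1],
  [0,0,0,0,0,-1,0.1],
  [0,0,0,0,0,-1,0.1],
  [0,0,0,0,0,-1,0.1],
  [0,0,0,0,0,-1,0.1],
  [0,0,0,0,0,-1,0.1],
  [0,0,0,0,0,-0.3,0.1],
])

```text
time_s: 34.85
eef_pos: [0.4483, -0.2088, 0.1233]
tool_rot: [-1.996, -2.425, 0.0]
wrist_force: [0.3, 0.1, -2.1]
grip_width: 0.0229
grasp_force: 30.0
```

```bash
python3 - <<'E'
from h import *
s=read_camera("side"); o=get_obs();p=o["eef_pos"]; R=cv2.Rodrigues(o["tool_rot"])[0]
print(o["time_s"],p,"psi",np.degrees(np.arctan2(R[1,1],R[0,1])),"tilt",R[2],o["grip_width"],o["grasp_force"])
d=(np.array([.639,-.209,.05])-p)@R/.05; print("to go, tool units",d)
cv2.imwrite("pics/br2.png",cv2.resize(s[120:260,290:450],(640,560),interpolation=cv2.INTER_CUBIC))
E
```

```text
34.9 [ 0.44845837 -0.20893877  0.12336537] psi 11.056373876197553 tilt [ 8.16669120e-04 -7.26462476e-04 -9.99999403e-01] 0.023576170647367802 29.99129354953766
to go, tool units [-0.73321903  3.74092967  1.46399179]
```

View pics/br2.png

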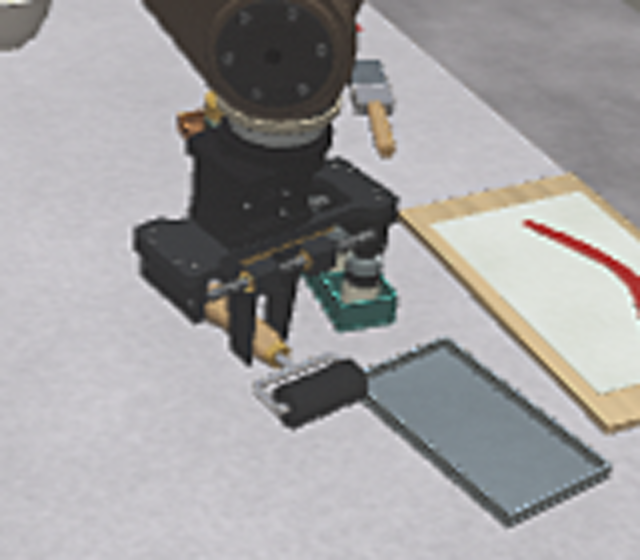

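The brayer is held level, with the roller pointing towards −y. Carrying it over the grey tray.

servo_tool([
  [0,0.2,0,0,0,0,0.1],
  [-0.1,0.5,0,0,0,0,0.1],
  [-0.15,0.7,0,0,0,0,0.1],
  [-0.15,0.7,0,0,0,0,0.1],
  [-0.15,0.7,0,0,0,0,0.1],
  [-0.1,0.6,0,0,0,0,0.1],
  [-0.08,0.34,0.3,0,0,0,0.1],
  [0,0,0.6,0,0,0,0.1],
  [0,0,0.56,0,0,0,0.1],
  [0,0,0,0,0,0,0.1],
])

```text
time_s: 35.9
eef_pos: [0.6381, -0.2084, 0.0467]
tool_rot: [-1.997, -2.417, 0.003]
wrist_force: [-0.8, -0.2, -1.8]
grip_width: 0.0229
grasp_force: 30.0
```

```bash
python3 - <<'E'
from h import *
s=read_camera("side");t=read_camera("top"); o=get_obs();p=o["eef_pos"]; R=cv2.Rodrigues(o["tool_rot"])[0]
print(o["time_s"],p,"psi",np.degrees(np.arctan2(R[1,1],R[0,1])),"tilt",R[2],o["grip_width"],o["grasp_force"])
cv2.imwrite("pics/br3.png",np.hstack([cv2.resize(t[90:170,330:420],(360,320),interpolation=cv2.INTER_CUBIC),cv2.resize(s[160:260,350:460],(440,400),interpolation=cv2.INTER_CUBIC)[:320]]))
E
```

```text
36.0 [ 0.63989772 -0.20943696  0.05076998] psi 10.903533685748968 tilt [ 4.78479666e-04 -4.41730634e-04 -9.99999788e-01] 0.023233353785007772 29.991256445646286
```

View pics/br3.png

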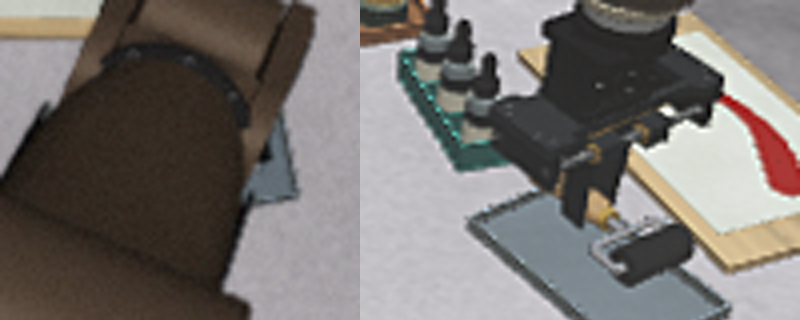

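The roller is over the tray, and the offset seen fits the 43 mm of height left. Lowering.

servo_tool([
  [0,0,0.2,0,0,0,0.1],
  [0,0,0.25,0,0,0,0.1],
  [0,0,0.2,0,0,0,0.1],
  [0,0,0.12,0,0,0,0.1],
  [0,0,0.07,0,0,0,0.1],
  [0,0,0.03,0,0,0,0.1],
  [0,0,0,0,0,0,0.1],
])

```text
time_s: 36.7
eef_pos: [0.6396, -0.2097, 0.0073]
tool_rot: [1.999, 2.423, 0.0]
wrist_force: [0.6, 0.6, -1.9]
grip_width: 0.023
grasp_force: 30.0
```

```bash
python3 - <<'E'
from h import *
s=read_camera("side"); o=get_obs();p=o["eef_pos"]
print(o["time_s"],p,o["wrist_force"],o["grip_width"],o["grasp_force"])
th=np.radians(10.9); y=np.array([-np.sin(th),np.cos(th)]); r=p[:2]-y*.075; print("roller expected",proj("side",[*r,.03]))
for a,rr,c in blobs(s,(0,0,0),(180,255,60),(395,200,460,250))[:2]: print(a,rr)
cv2.imwrite("pics/br4.png",cv2.resize(s[180:260,370:450],(480,480),interpolation=cv2.INTER_CUBIC))
E
```

```text
36.75 [ 0.63975399 -0.20977022  0.00738531] [-0.66783226 -0.08661319 -1.2548656 ] 0.023253425825893036 29.99155819416046
roller expected [[422.2034153  231.10126796]]
201.0 ((404.02947998046875, 211.38238525390625), (19.160314559936523, 26.92145538330078), 14.03624439239502)
142.5 ((421.5999755859375, 232.20001220703125), (8.944272994995117, 20.571826934814453), 63.43495178222656)
```

The roller's pixel matches the expected one to about 1 px. Releasing gently and rising clear.

servo_tool([
  [0,0,0.01,0,0,0,0.1],
  [0,0,0,0,0,0,0.28],
  [0,0,0,0,0,0,0.36],
  [0,0,0,0,0,0,0.45],
  [0,0,0,0,0,0,0.5],
  [0,0,-0.2,0,0,0,0.5],
  [0,0,-0.5,0,0,0,0.5],
  [0,0,-0.7,0,0,0,0.5],
  [0,0,-0.8,0,0,0,0.5],
  [0,0,-0.8,0,0,0,0.5],
])

```text
time_s: 37.75
eef_pos: [0.6393, -0.2096, 0.1588]
tool_rot: [1.999, 2.423, 0.0]
wrist_force: [0.7, -0.4, -0.1]
grip_width: 0.0475
grasp_force: 0.0
```

servo_tool([
  [0,-0.3,-0.4,0,0,0,0.5],
  [0,-0.6,-0.2,0,0,0,0.5],
  [0,-0.7,0,0,0,0,0.5],
  [0,-0.7,0,0,0,0,0.5],
  [0,-0.7,0,0,0,0,0.5],
  [0,-0.5,0,0,0,0,0.5],
  [0,-0.3,0,0,0,0,0.5],
  [0,0,0,0,0,0,0.5],
])

```text
time_s: 38.55
eef_pos: [0.4521, -0.2461, 0.1874]
tool_rot: [2.001, 2.422, 0.0]
wrist_force: [-0.4, -0.1, -0.3]
grip_width: 0.0474
grasp_force: 0.0
```

```bash
python3 - <<'E'
from h import *
s=read_camera("side"); t=read_camera("top"); print(get_obs()["time_s"])
cv2.imwrite("pics/end.png",np.vstack([cv2.resize(t[95:170,200:425],(780,260),interpolation=cv2.INTER_CUBIC),cv2.resize(s[130:270,310:460],(780,330),interpolation=cv2.INTER_CUBIC)]))
E
```

```text
38.65
```

View pics/end.png

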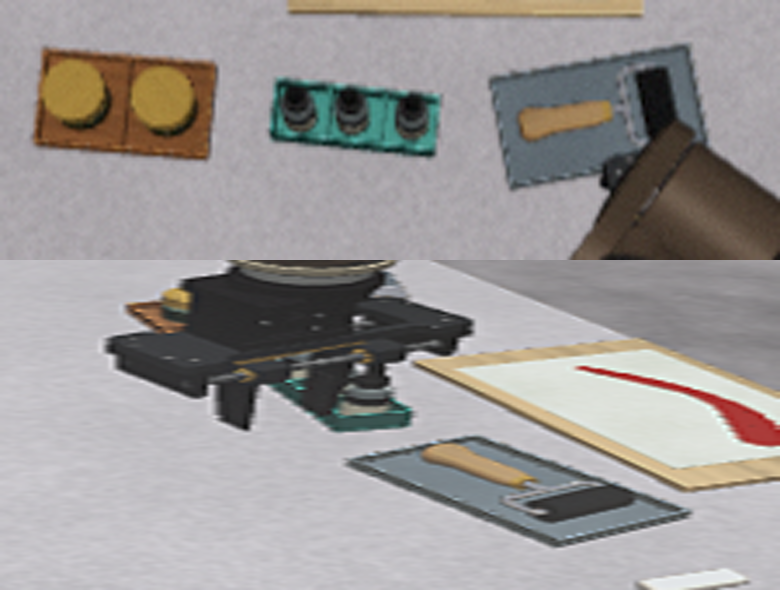

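The final picture shows the jars one per bay (top half, (75,92) and (165,100)), three bottles upright in the rack, and the roller flat inside the grey tray (600,110). The gripper is clear of everything, so I'm handing in.

```bash
python3 -c "
from bench import *
print(close_job())"
```

```text
the job is handed in; nothing more can be done
None
```

The job is handed in at about 39 s of the 128 s allowed. The last pictures show both ink bottles upright in the rack, a jar in each bay of the wooden tray and the roller flat in the grey tray; the hand-in returned no verdict.

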